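# Slide the steel rule off the board's edge and put it away in the tray

### The job

The grey steel rule lies too flat on the raised plywood board to be gripped where it is. Slide it along until one end stands well out over the board's left edge (the side away from the tray), take it by that end, and lay it down flat inside the white open tray without dropping it in. Leave the copper strip lying on the board as it is.

Things in the scene. Friction and masses are not known exactly. Their poses are not given: they have to be found in the camera images.
- steel_rule: Grey steel bar with dark ticks along both long edges: 30 mm wide (x), 200 mm long (y), 3 mm thick (z), about 90 g. Origin: centre of its underside. Starts flat on the board, roughly along the board's y. Too thin to grip when flat; slides on the board (friction about 0.3) when pressed from above with closed fingertips (5 to 20 N) and drawn along. The part over the edge is gripped across its width.
- copper_strip: Plain reddish copper bar of the same size as the rule, 30 x 200 x 3 mm (x, y, z), two dark dots near its ends, flat on the board beside the rule, about 90 mm from it centre to centre, on its near or far side. Origin: centre of its underside. It is to stay where it is.
- board: Raised plywood board, fixed: 220 mm (x, away from the robot) by 240 mm (y, to the left), top 44 mm above its origin (centre of its underside, on the bench). Left edge at y = +120 mm, right edge at y = -120 mm. The plywood is 18 mm thick on two battens along x that end 90 mm from the centre in y; beyond that it is free underneath.
- tray: White open cardboard tray right of the board, fixed: outside 190 mm (x) by 270 mm (y), walls and floor 3 mm thick, inside 184 x 264 mm. Walls at x = -95 and +95 mm are 85 mm high, those at y = -135 and +135 mm 73 mm high. Origin: centre of its underside, on the bench.

How it is judged:
By the outcome, as a careful person would: the job done as asked, in the order asked, and still so for the second after the job is handed in, with the robot touching nothing.
It also fails if it takes over 51 s, if anything falls off the work surface, if the arm or the gripper's body presses on something with over 40 N, if the wrist force passes 120 N, or if a joint passes its speed limit or range.

### The arm

A 7-joint arm with a two-finger parallel gripper is mounted at the origin on a cart in front of the work surface, level with it; the furniture and walls round the work are solid. World frame = base frame: x ahead of the robot, y to its left, z up, the work surface at z = 0. Lengths are in m, angles in rad, forces in N, time in s.
With the tool pointing down it reaches from about 0.425 to 0.8 m from the base axis. Payload 8.3 kg.
Tool frame: the origin (TCP) lies on the centre line of the jaws, within the pads' length; the fingertips stand 17 mm ahead of it and the grasp point (between the pads) lies 2 mm behind it; z points along the fingers, y is the line along which they close (so a half turn about z gives the same grasp; the last joint's range is limited). The gripper opens to 85 mm and grips with 20 to 120 N. Pads are 22 mm wide; open, the fingers measure 114 mm over their backs; the gripper's body (76 mm by 85 mm) begins 54 mm behind the grasp point. The pads swing forward as they close: fully open they stand 13 mm farther back than shut.
Start: joints at [-1.224, 0.383, 0.016, 1.37, -0.006, 1.388, -0.046], TCP at [0.249, 0.573, 0.248] pointing down, gripper open.
Joint ranges: [-2.95, 2.95], [-0.25, 2.06], [-1.52, 1.56], [0.18, 2.33], [-1.44, 4.58], [0.02, 2.06], [-3.01, 3.01]. Speed limits (rad/s): [2.39, 2.39, 3.01, 3.01, 3.14, 3.14, 3.14].

### API

Orientations are given as a unit quaternion [w, x, y, z].
In Python, from rig import ctrl gives the robot as it stands.
- The arm moves only by the tool play_rows, never from a script. Its argument "targets" is a list of rows, each a list of 4 numbers: the shift along the world's x, y, z in units of 0.02 m (1.0 is 0.02 m), then the turn about the world's z in units of 4 degrees (1.0 is 4 degrees). A call has 1 to 5 rows; each row shifts and turns the commanded pose from where the row before left it; what a row does not reach is not made up. A row lasts 1/12 s, in which the tool goes at most 41.7 mm and 7.16 degrees, less where a joint would pass 70% of its speed; a pose out of reach is approached as far as the arm can. A call with a number of a shift or a turn outside -1 to 1 is refused whole. A call with a gripper value outside its range is refused whole. "hand" is the opening, from -1 (shut) to 1 (fully open), set as the call begins (left out, the last holds). The fingers move at their own pace and stop on an object; "grip_force" is the grip in N (left out, the last holds). Time passes only in rows, so rows that do not move let the fingers close. It gives the time, the measured TCP pose, the force, the opening and the grip force at its end, in the units of the state.
- ctrl.get_obs(): the state, without advancing time (a new reading comes with each control period).
- ctrl.snapshot(name): name is "scene" or "side" or "wrist"; returns a dict with "frame" (384x512x3 uint8, blue, green, red), "z_map" (384x512 float32, m along the optical axis (not along the pixel's ray), 0 where there is no reading), "fx", "fy", "cx", "cy" (pixels), "rvec" (rotation vector, rad) and "tvec" (3), from world to camera coordinates, as OpenCV has them. Camera axes: x right, y down, z forward; pixel columns grow to the right and rows downward; lengths in m; the calibration is good to about 2 mm. A picture is of the moment at which its call begins.
- ctrl.close_job(): hands the job in; it is judged then, once.
The state is a dict: "time": time; "joint_positions": joint angles; "qd": joint speeds; "joint_efforts": joint torques, N m; "position": TCP position; "orientation": TCP orientation; "ft_force": force on the tool from outside, world axes, zero at the start; "moment": the same for the moment, N m; "gripper_width": finger opening in m; "grasp_force": force on a finger pad.
Only numpy, scipy, OpenCV 4.12 (cv2) and the standard library are available. Lean on these libraries where they do the work, as an engineer would, in place of code of your own. Each camera call takes 0.05 s, during which the arm holds its last target. There are 200 camera calls.

## Working session

There is one attempt and no reset: what is moved stays moved. The work goes in short steps, Python scripts to look and compute and a tool call to move; the robot and the scene stay as the last step left them, time stands still between calls to the robot, and variables do not carry over. Pictures are saved under pics/ and viewed, at most 10 in all, crops included, and the job is handed in when it is done.

Besides the shell and the picture viewer there is one more tool, called after "Request:" by a JSON object that holds its "name" and its "arguments". play_rows: Moves the arm, as the interface text tells. Its arguments: {"type":"object","properties":{"targets":{"type":"array","items":{"type":"array","items":{"type":"number"}}},"hand":{"type":"number"},"grip_force":{"type":"number"}},"required":["targets"]}

```bash
mkdir -p pics; ls; python3 - <<'E'
from rig import ctrl
import cv2,numpy as np
o=ctrl.get_obs();print({k:np.round(v,3) for k,v in o.items()})
ims=[]
for n in("scene","side"):
    s=ctrl.snapshot(n);np.savez(f"{n}0.npz",**s);ims.append(s["frame"])
    R=cv2.Rodrigues(np.array(s["rvec"],float))[0];print(n,s["fx"],s["cx"],s["cy"],-R.T@np.array(s["tvec"]).ravel())
cv2.imwrite("pics/a.png",ims[0]);cv2.imwrite("pics/b.png",ims[1])
E
```

```text
pics
{'time': np.float64(0.0), 'joint_positions': array([-1.224,  0.384,  0.016,  1.371, -0.006,  1.388, -0.046]), 'qd': array([ 0.   ,  0.001,  0.001, -0.001, -0.001, -0.001, -0.   ]), 'joint_efforts': array([ 0.0000e+00, -6.2758e+01,  8.4400e-01, -3.7183e+01,  1.7000e-02,
        1.4000e-02,  0.0000e+00]), 'position': array([0.249, 0.573, 0.247]), 'orientation': array([-0.   ,  0.203,  0.979, -0.001]), 'ft_force': array([-0.574,  0.03 ,  0.961]), 'moment': array([0.05 , 0.016, 0.054]), 'grasp_force': np.float64(0.0), 'gripper_width': np.float64(0.085)}
scene 491.51942257075257 257.528982416181 184.8226852363658 [-0.06206807 -0.51115895  0.91971805]
side 411.88947743989183 249.25557631275035 181.22915688788666 [0.57116039 0.59299897 0.56249977]
```

View pics/a.png

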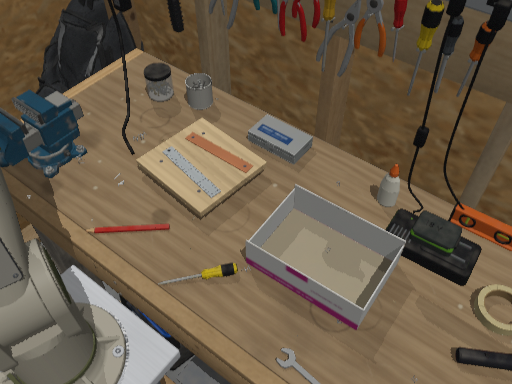

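View pics/b.png

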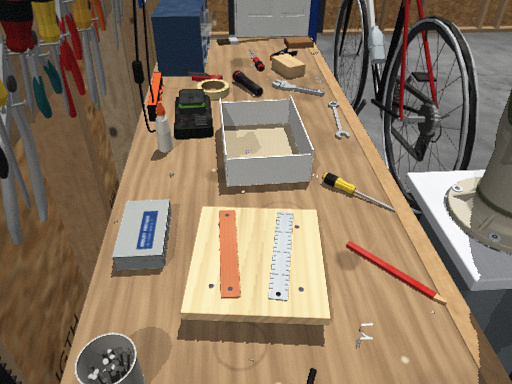

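Both views show the rule (scene about (190,172), side (281,256)) on the near side of the board. The copper strip is on the far side (scene (220,153), side (229,254)), and the tray is to the right at scene (325,250).

```bash
cat > h.py <<'E'
import cv2,numpy as np
def cam(s):
    return cv2.Rodrigues(np.array(s["rvec"],float))[0],np.array(s["tvec"],float).ravel()
def ray(s,uv):
    R,t=cam(s);uv=np.atleast_2d(uv).astype(float)
    d=np.c_[(uv[:,0]-s["cx"])/s["fx"],(uv[:,1]-s["cy"])/s["fy"],np.ones(len(uv))]@R
    return -R.T@t,d
def plane(s,uv,z):
    c,d=ray(s,uv);return c+d*((z-c[2])/d[:,2])[:,None]
def tri(s1,p1,s2,p2):
    P=[]
    for s in(s1,s2):
        R,t=cam(s);K=np.array([[s["fx"],0,s["cx"]],[0,s["fy"],s["cy"]],[0,0,1]]);P.append(K@np.c_[R,t])
    X=cv2.triangulatePoints(P[0],P[1],np.atleast_2d(p1).T.astype(float),np.atleast_2d(p2).T.astype(float));return (X[:3]/X[3]).T
def blob(m,roi):
    z=np.zeros_like(m);x0,y0,x1,y1=roi;z[y0:y1,x0:x1]=m[y0:y1,x0:x1]
    z=cv2.morphologyEx(z,cv2.MORPH_CLOSE,np.ones((5,5),np.uint8))
    cs=cv2.findContours(z,cv2.RETR_EXTERNAL,cv2.CHAIN_APPROX_NONE)[0]
    return max(cs,key=cv2.contourArea)[:,0,:]
def masks(f):
    h=cv2.cvtColor(f,cv2.COLOR_BGR2HSV);H,S,V=cv2.split(h)
    return ((S<60)&(V>110)).astype(np.uint8),((H<14)&(S>110)&(V>120)).astype(np.uint8)
def rect(s,c,z):
    p=plane(s,c,z)[:,:2];r=cv2.minAreaRect((p*1000).astype(np.float32));b=cv2.boxPoints(r)
    e=[b[1]-b[0],b[2]-b[1]];l=max(e,key=np.linalg.norm);l=l*np.sign(l[1])
    return np.round(r[0],1),np.round(sorted(r[1]),1),round(float(np.degrees(np.arctan2(-l[0],l[1]))),2),b.round()
E
python3 - <<'E'
from h import *
S={n:dict(np.load(n+"0.npz")) for n in("scene","side")}
roi={"scene":(150,130,260,205),"side":(205,205,310,310)}
cc={}
for n,s in S.items():
    for k,m in zip(("rule","cop"),masks(s["frame"])):
        c=blob(m,roi[n]);cc[n,k]=c
        M=cv2.moments(c);cc[n,k,'m']=(M["m10"]/M["m00"],M["m01"]/M["m00"])
        print(n,k,cv2.contourArea(c),np.round(cc[n,k,'m'],1),rect(s,c,.047))
for k in("rule","cop"): print(k,tri(S["scene"],cc["scene",k,'m'],S["side"],cc["side",k,'m']))
# board corners / tray corners rough by eye pairs: scene, side
a=[(138,168),(202,212),(265,165),(202,121)];b=[(328,320),(318,210),(200,207),(182,318)]
a=[(202,212),(265,165),(138,168),(202,121)];b=[(318,210),(200,207),(328,320),(182,318)]
print(tri(S["scene"],a,S["side"],b).round(3)); print(plane(S["side"],b,.044).round(3))
# tray rim corners
a=[(296,188),(403,240),(247,246),(357,308)];b=[(224,157),(221,102),(311,152),(295,99)]
print(tri(S["scene"],a,S["side"],b).round(3))
for n,s in S.items():
    c,d=ray(s,np.array([(u,v) for v in range(384) for u in range(512)]));P=c+d*s["z_map"].reshape(-1,1);np.save(n+"P",P)
    P=P.reshape(384,512,3)
    m=(P[...,2]>.06)&(P[...,2]<.1)&(P[...,0]>.3)&(P[...,0]<.75)&(P[...,1]>-.45)&(P[...,1]<.1)
    Q=P[m];print(n,len(Q),np.percentile(Q,[1,99],axis=0).round(3) if len(Q) else 0)
    b=(abs(P[...,2]-.044)<.006)&(P[...,0]>.3)&(P[...,0]<.8)&(P[...,1]>0)&(P[...,1]<.45);Q=P[b]
    print('board',len(Q),np.median(Q[:,2]),rect.__name__,cv2.minAreaRect((Q[:,:2]*1000).astype(np.float32)))
E
```

```text
scene rule 740.0 [191.5 171.7] (array([476.9, 111.4]), array([ 37.7, 202.5]), -11.36, array([[438.,  16.],
       [475.,   8.],
       [515., 207.],
       [478., 214.]], dtype=float32))
scene cop 614.0 [219.2 152.1] (array([569.5,  99. ]), array([ 30. , 199.7]), 0.04, array([[554., 199.],
       [555.,  -1.],
       [585.,  -1.],
       [584., 199.]], dtype=float32))
side rule 1615.5 [280.8 257.5] (array([480. , 119.8]), array([ 43.9, 223.4]), -12.32, array([[435.,  15.],
       [478.,   6.],
       [525., 224.],
       [482., 234.]], dtype=float32))
side cop 1459.0 [228.4 255.1] (array([571.8, 102.6]), array([ 30.6, 199.2]), 0.18, array([[556., 202.],
       [557.,   3.],
       [587.,   3.],
       [587., 202.]], dtype=float32))
rule [[0.48483528 0.11486768 0.03289624]]
cop [[0.57520402 0.10325545 0.03432107]]
[[ 0.401  0.006  0.042]
 [ 0.618 -0.017  0.035]
 [ 0.424  0.237  0.022]
 [ 0.645  0.221  0.029]]
[[ 0.398  0.012  0.044]
 [ 0.622 -0.012  0.044]
 [ 0.432  0.25   0.044]
 [ 0.642  0.232  0.044]]
[[ 0.571 -0.137  0.072]
 [ 0.578 -0.395  0.077]
 [ 0.381 -0.146  0.071]
 [ 0.384 -0.396  0.08 ]]
scene 3433 [[ 0.381 -0.448  0.06 ]
 [ 0.716 -0.135  0.091]]
board 6563 0.04432291014353196 rect ((534.3369140625, 224.0234375), (465.3065490722656, 448.0953063964844), 0.038834474980831146)
side 1735 [[ 0.382 -0.446  0.06 ]
 [ 0.729 -0.131  0.095]]
board 14686 0.043067460126748724 rect ((583.3817138671875, 162.9669952392578), (351.12451171875, 329.4624938964844), 83.49779510498047)
```

```bash
python3 - <<'E'
from h import *
o=[]
for n,(x0,y0,x1,y1) in {"scene":(130,115,270,220),"side":(175,200,335,325)}.items():
    f=dict(np.load(n+"0.npz"))["frame"][y0:y1,x0:x1]
    m=masks(f)[0]*255
    o.append(np.vstack([cv2.resize(i,(400,300),interpolation=cv2.INTER_CUBIC) for i in(f,cv2.cvtColor(m,cv2.COLOR_GRAY2BGR))]))
cv2.imwrite("pics/c.png",np.hstack(o))
E
```

```text
(no output)
```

View pics/c.png

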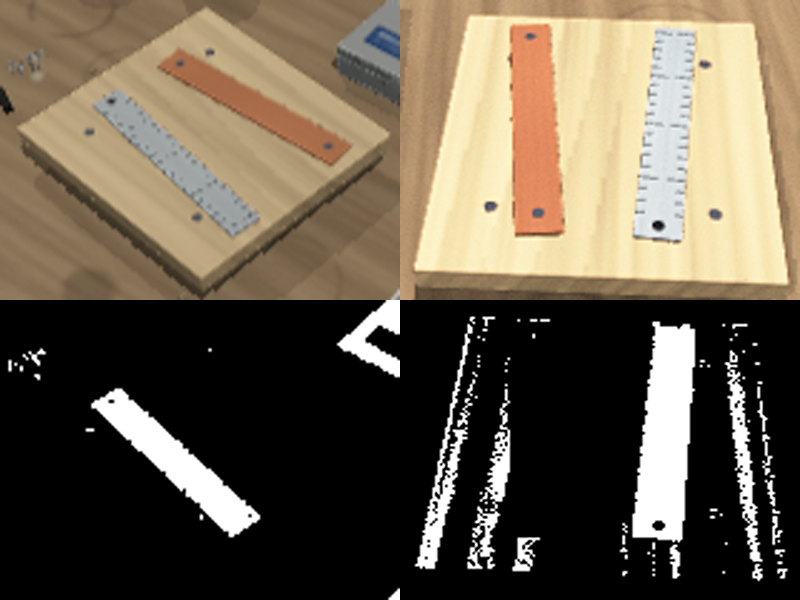

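The crops show the rule clean in the scene mask; wood glare pollutes the side mask. The rule is bluish, so I'll mask on B≥R.

```bash
cat >> h.py <<'E'
def masks(f):
    h=cv2.cvtColor(f,cv2.COLOR_BGR2HSV);H,S,V=cv2.split(h);i=f.astype(int)
    return ((i[...,0]>i[...,2]+3)&(V>110)).astype(np.uint8),((H<14)&(S>110)&(V>120)).astype(np.uint8)
def blob(m,roi):
    z=np.zeros_like(m);x0,y0,x1,y1=roi;z[y0:y1,x0:x1]=m[y0:y1,x0:x1]
    z=cv2.morphologyEx(z,cv2.MORPH_CLOSE,np.ones((3,3),np.uint8));z=cv2.morphologyEx(z,cv2.MORPH_OPEN,np.ones((3,3),np.uint8))
    return max(cv2.findContours(z,cv2.RETR_EXTERNAL,cv2.CHAIN_APPROX_NONE)[0],key=cv2.contourArea)[:,0,:]
E
python3 - <<'E'
from h import *
S={n:dict(np.load(n+"0.npz")) for n in("scene","side")}
roi={"scene":(150,130,260,205),"side":(205,205,310,310)}
r={}
for k in(0,1):
    for n,s in S.items():
        c=blob(masks(s["frame"])[k],roi[n]);q=rect(s,c,.047);r[n]=q;print("rule cop".split()[k],n,q)
    R,t=cam(S["scene"])
    # project plane rect centre back, triangulate
    uv=[]
    for n,s in S.items():
        p=np.r_[r[n][0]/1000,.047].astype(float)
        K=np.array([[s["fx"],0,s["cx"]],[0,s["fy"],s["cy"]],[0,0,1]]);uv.append(cv2.projectPoints(p[None],s["rvec"],s["tvec"],K,None)[0].ravel())
    print(uv,tri(S["scene"],uv[0],S["side"],uv[1]).round(4))
    n="side";P=np.load(n+"P.npy").reshape(384,512,3);c=blob(masks(S[n]["frame"])[k],roi[n])
    m=np.zeros((384,512),np.uint8);cv2.drawContours(m,[c.reshape(-1,1,2)],-1,1,-1);print('depth z',np.median(P[m>0],0).round(4))
# board top: colour+depth in both
for n in S:
    P=np.load(n+"P.npy").reshape(384,512,3)
    b=((abs(P[...,2]-.045)<.008)&(P[...,0]>.37)&(P[...,0]<.68)&(P[...,1]>-.04)&(P[...,1]<.3)).astype(np.uint8)
    b=cv2.morphologyEx(b,cv2.MORPH_OPEN,np.ones((3,3),np.uint8));cs=max(cv2.findContours(b,cv2.RETR_EXTERNAL,cv2.CHAIN_APPROX_NONE)[0],key=cv2.contourArea)
    print("board",n,rect(S[n],cs[:,0,:],.044))
    t=((P[...,2]>.062)&(P[...,2]<.1)&(P[...,0]>.33)&(P[...,0]<.63)&(P[...,1]>-.43)&(P[...,1]<-.1))
    Q=P[t];print("tray",cv2.minAreaRect((Q[:,:2]*1000).astype(np.float32)), np.percentile(Q[:,2],99))
E
```

```text
rule scene (array([479. , 109.4]), array([ 27.1, 196.3]), -11.11, array([[447.,  16.],
       [473.,  10.],
       [511., 203.],
       [485., 208.]], dtype=float32))
rule side (array([482.1, 113.7]), array([ 28.4, 197.7]), -10.78, array([[450.,  19.],
       [478.,  14.],
       [515., 208.],
       [487., 213.]], dtype=float32))
[array([190.21325038, 170.55866458]), array([281.13729264, 250.53065832])] [[0.4812 0.1114 0.0441]]
depth z [0.4844 0.1305 0.0458]
cop scene (array([569.5,  99. ]), array([ 30. , 199.6]), 0.04, array([[554., 199.],
       [555.,  -1.],
       [585.,  -1.],
       [584., 199.]], dtype=float32))
cop side (array([571.5, 102.6]), array([ 30.3, 199.2]), 0.09, array([[556., 202.],
       [557.,   3.],
       [587.,   3.],
       [586., 202.]], dtype=float32))
[array([217.78669862, 151.26273438]), array([228.1374644 , 248.36334032])] [[0.5713 0.1006 0.0447]]
depth z [0.5716 0.1191 0.0457]
board scene (array([520.4, 112.3]), array([223. , 244.4]), -6.55, array([[396.,   4.],
       [617., -22.],
       [645., 221.],
       [424., 246.]], dtype=float32))
tray ((504.5001525878906, -283.4842224121094), (242.57911682128906, 299.74591064453125), 1.7371106147766113) 0.08685410917490513
board side (array([523.4, 118.7]), array([218.8, 242.6]), -6.57, array([[401.,  11.],
       [618., -14.],
       [646., 227.],
       [429., 252.]], dtype=float32))
tray ((505.4545593261719, -281.67974853515625), (242.03451538085938, 303.3428955078125), 1.7124110460281372) 0.08437155524132404
```

Board, rule and copper agree between the two views: rule top z≈0.044–0.047, yaw −11°, sizes right. Next I'll refine the tray and check for obstacles near the rule's left end, including the black cable.

```bash
python3 - <<'E'
from h import *
S={n:dict(np.load(n+"0.npz")) for n in("scene","side")}
for n in S:
    P=np.load(n+"P.npy").reshape(-1,3);ok=S[n]["z_map"].ravel()>0
    m=ok&(P[:,2]>.06)&(P[:,0]>.3)&(P[:,0]<.68)&(P[:,1]>.0)&(P[:,1]<.6);Q=P[m]
    print(n,"tall",len(Q))
    for i in range(0,len(Q),max(1,len(Q)//12)): print("  ",Q[i].round(3))
    t=ok&(P[:,2]>.068)&(P[:,2]<.09)&(P[:,0]>.35)&(P[:,0]<.61)&(P[:,1]>-.43)&(P[:,1]<-.11)
    im=t.reshape(384,512).astype(np.uint8);k=cv2.connectedComponentsWithStats(im);j=1+np.argmax(k[2][1:,4]);Q=P[(k[1]==j).ravel()]
    print("tray rim",len(Q),cv2.minAreaRect((Q[:,:2]*1000).astype(np.float32)),np.percentile(Q,[1,99],axis=0).round(3))
    f=ok&(P[:,2]<.03)&(abs(P[:,0]-.478)<.05)&(abs(P[:,1]+.268)<.06);print("floor z",np.median(P[f,2]))
E
```

```text
scene tall 2921
   [0.679 0.562 0.07 ]
   [0.66  0.397 0.076]
   [0.407 0.489 0.137]
   [0.42  0.447 0.136]
   [0.39  0.451 0.141]
   [0.341 0.437 0.168]
   [0.326 0.435 0.168]
   [0.317 0.44  0.158]
   [0.334 0.426 0.141]
   [0.313 0.492 0.105]
   [0.372 0.437 0.079]
   [0.333 0.437 0.088]
   [0.326 0.433 0.061]
tray rim 1720 ((479.7322998046875, -269.81475830078125), (193.92384338378906, 271.005859375), 1.805319905281067) [[ 0.381 -0.406  0.068]
 [ 0.578 -0.135  0.087]]
floor z 0.0027067635755054775
side tall 0
tray rim 611 ((479.46014404296875, -268.920654296875), (190.83145141601562, 276.28265380859375), 1.7124110460281372) [[ 0.381 -0.405  0.068]
 [ 0.577 -0.131  0.085]]
floor z 0.001380172269464408
```

Request:
{"name": "play_rows", "arguments": {"targets": [[0.5, -1, 0, -1], [0.5, -1, 0, -1], [0.5, -1, 0, -1], [0.5, -1, 0, -1], [0.5, -1, 0, -1]], "hand": -1, "grip_force": 60}}

```text
time: 0.52
position: [0.2992, 0.472, 0.2477]
orientation: [-0.0, 0.372, 0.928, -0.0]
ft_force: [0.3, 0.2, 0.6]
gripper_width: 0.0256
grasp_force: 0.0
```

Request:
{"name": "play_rows", "arguments": {"targets": [[0.5, -1, 0, -0.8], [0.5, -1, 0, -0.8], [0.5, -1, 0, -0.8], [0.5, -1, 0, -0.8], [0.5, -1, 0, -0.8]]}}

```text
time: 0.93
position: [0.3494, 0.3718, 0.248]
orientation: [-0.0, 0.498, 0.867, -0.0]
ft_force: [-0.3, 1.2, 0.1]
gripper_width: 0.0
grasp_force: 0.0
```

Request:
{"name": "play_rows", "arguments": {"targets": [[0.5, -1, 0, -0.8], [0.5, -1, 0, -0.8], [0.5, -1, 0, -0.8], [0.5, -1, 0, -0.8], [0.5, -1, 0, -0.8]]}}

```text
time: 1.35
position: [0.3999, 0.2712, 0.2483]
orientation: [-0.0, 0.614, 0.789, 0.0]
ft_force: [0.5, -0.6, -0.2]
gripper_width: -0.0002
grasp_force: 0.0
```

Request:
{"name": "play_rows", "arguments": {"targets": [[0.5, -1, -0.4, -0.8], [0.5, -1, -0.6, -0.8], [0.5, -1, -0.8, -0.8], [0.5, -1, -0.8, -0.8], [0.5, -1, -0.8, -0.8]]}}

```text
time: 1.77
position: [0.4496, 0.171, 0.1792]
orientation: [0.0, 0.718, 0.696, 0.0]
ft_force: [0.8, 1.3, -0.7]
gripper_width: 0.0002
grasp_force: 0.0
```

Request:
{"name": "play_rows", "arguments": {"targets": [[0.5, -1, -0.6, -0.8], [0.5, -1, -0.6, -0.8], [0.2, -0.8, 0, -0.8], [0, 0, 0, 0]]}}

```text
time: 2.1
position: [0.4735, 0.112, 0.1556]
orientation: [0.001, 0.776, 0.631, -0.001]
ft_force: [-0.0, -0.8, 0.6]
gripper_width: 0.0001
grasp_force: 0.0
```

Request:
{"name": "play_rows", "arguments": {"targets": [[0.4, 0, -1, 0.1], [0, 0, -1, 0.1], [0, 0, -1, 0], [0, 0, -0.9, 0], [0, 0, 0, 0]]}}

```text
time: 2.52
position: [0.4789, 0.1169, 0.0756]
orientation: [-0.001, 0.768, 0.641, -0.002]
ft_force: [-0.6, -0.7, 1.1]
gripper_width: -0.0
grasp_force: 0.0
```

Request:
{"name": "play_rows", "arguments": {"targets": [[0, 0, -0.2, 0], [0, 0, -0.15, 0], [0, 0, -0.1, 0], [0, 0, 0, 0]]}}

```text
time: 2.85
position: [0.4814, 0.1175, 0.0699]
orientation: [0.0, 0.768, 0.641, 0.001]
ft_force: [0.0, -0.3, -0.8]
gripper_width: -0.0001
grasp_force: 0.0
```

Request:
{"name": "play_rows", "arguments": {"targets": [[0, -0.3, -0.1, 0], [0, 0, -0.1, 0], [0, 0, 0, 0]]}}

```text
time: 3.1
position: [0.4809, 0.1107, 0.0652]
orientation: [-0.0, 0.768, 0.641, -0.0]
ft_force: [0.7, 0.3, -0.5]
gripper_width: -0.0001
grasp_force: 0.0
```

Request:
{"name": "play_rows", "arguments": {"targets": [[0, 0, -0.1, 0], [0, 0, 0, 0]]}}

```text
time: 3.27
position: [0.4815, 0.1111, 0.0641]
orientation: [0.0, 0.768, 0.641, 0.0]
ft_force: [-2.5, -1.9, 10.2]
gripper_width: 0.0
grasp_force: 5.2
```

Request:
{"name": "play_rows", "arguments": {"targets": [[0.02, 0.1, -0.02, 0], [0.04, 0.2, 0, 0], [0.04, 0.2, 0, 0], [0.04, 0.2, 0, 0], [0, 0, 0, 0]]}}

```text
time: 3.68
position: [0.4853, 0.1258, 0.0641]
orientation: [0.001, 0.768, 0.641, 0.001]
ft_force: [0.3, 0.5, 8.4]
gripper_width: 0.0004
grasp_force: 4.2
```

```bash
cat > look.py <<'E'
from h import *
from rig import ctrl
import sys
for n,roi in {"side":(205,205,345,384),"scene":(110,100,260,205)}.items():
    s=ctrl.snapshot(n);np.savez(n+"1.npz",**s)
    for k in(0,1):
        try: print(n,"rule cop".split()[k],*rect(s,blob(masks(s["frame"])[k],roi),.047)[:3])
        except Exception as e: print(n,k,e)
    if len(sys.argv)>1: cv2.imwrite(f"pics/{sys.argv[1]}_{n}.png",s["frame"])
E
python3 look.py d
```

```text
side rule [493.9 171.4] [ 28.1 110.1] -11.28
side cop [571.5 104.4] [ 30.4 198. ] 0.09
scene rule [473.4  74.7] [26.9 95.4] -11.14
scene cop [569.4  78.6] [ 30.2 158.8] 0.04
```

The rule's end moved 15 mm with the tool, so it is sliding without slip.

Request:
{"name": "play_rows", "arguments": {"targets": [[0.04, 0.2, 0, 0], [0.06, 0.3, 0, 0], [0.06, 0.3, 0, 0], [0.06, 0.3, 0, 0], [0.06, 0.3, 0, 0]]}}

```text
time: 4.2
position: [0.4908, 0.1529, 0.0641]
orientation: [0.001, 0.768, 0.641, 0.001]
ft_force: [-0.6, -2.8, 9.8]
gripper_width: 0.0
grasp_force: 5.1
```

Request:
{"name": "play_rows", "arguments": {"targets": [[0.06, 0.3, 0, 0], [0.06, 0.3, 0, 0], [0.06, 0.3, 0, 0], [0.06, 0.3, 0, 0], [0.04, 0.2, 0, 0]]}}

```text
time: 4.62
position: [0.4963, 0.1814, 0.0641]
orientation: [0.001, 0.768, 0.641, 0.001]
ft_force: [-1.5, -3.3, 10.2]
gripper_width: -0.0
grasp_force: 5.2
```

```bash
python3 look.py
```

```text
side rule [503.7 221.5] [ 28.8 121. ] -11.38
side cop [572.1 104.6] [ 30.3 198.3] 0.48
scene rule [484.9 131.7] [26.3 96.4] -12.87
scene cop [569.4  98.5] [ 30.2 198.6] 0.04
```

Request:
{"name": "play_rows", "arguments": {"targets": [[0.04, 0.2, 0, 0], [0.06, 0.3, 0, 0], [0.06, 0.3, 0, 0], [0.06, 0.3, 0, 0], [0.06, 0.3, 0, 0]]}}

```text
time: 5.13
position: [0.5019, 0.209, 0.0641]
orientation: [0.001, 0.768, 0.641, 0.001]
ft_force: [-1.2, -4.2, 8.8]
gripper_width: 0.0
grasp_force: 4.9
```

Request:
{"name": "play_rows", "arguments": {"targets": [[0.04, 0.22, 0, 0], [0, 0, 0, 0], [0, 0, 0.1, 0], [0, 0, 0.3, 0], [0, 0, 1, 0]]}}

```text
time: 5.55
position: [0.4993, 0.2129, 0.0887]
orientation: [-0.0, 0.768, 0.641, -0.003]
ft_force: [-0.3, 0.8, 0.4]
gripper_width: -0.0
grasp_force: 0.0
```

Request:
{"name": "play_rows", "arguments": {"targets": [[0, 0.2, 0.6, 0], [0.1, 0.5, 0, 0], [0.1, 0.5, 0, 0]], "hand": 0.6}}

```text
time: 5.8
position: [0.5058, 0.2383, 0.1036]
orientation: [-0.0, 0.768, 0.641, 0.001]
ft_force: [0.2, 0.6, -0.6]
gripper_width: 0.036
grasp_force: 0.0
```

```bash
python3 look.py e; python3 - <<'E'
from h import *
a=cv2.imread("pics/e_scene.png")[60:260,60:300];b=cv2.imread("pics/e_side.png")[180:384,130:375]
cv2.imwrite("pics/e.png",np.hstack([cv2.resize(i,(400,340),interpolation=cv2.INTER_CUBIC) for i in(a,b)]))
E
```

```text
side rule [505.8 231.8] [ 28.9 167.7] -10.83
side cop [571.9 104.5] [ 29.4 198. ] 0.09
scene rule [497.5 197.1] [ 27.6 163.8] -11.49
scene cop [569.4  99. ] [ 30.2 199.6] 0.04
```

View pics/e.png

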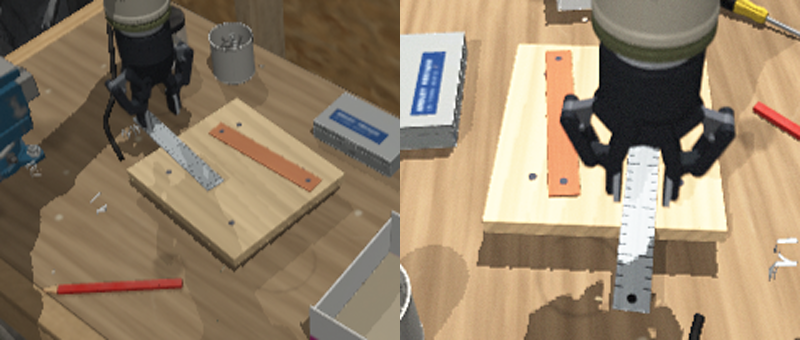

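The end of the rule now stands about 75 mm past the left edge, to (0.522, 0.314); the copper strip has not moved. Next I'll move over the overhang.

Request:
{"name": "play_rows", "arguments": {"targets": [[0.1, 0.8, 0, 0], [0.2, 0.8, 0, 0], [0, 0.2, -0.5, 0], [0, 0, -0.5, 0], [0, 0, 0, 0]]}}

```text
time: 6.32
position: [0.5094, 0.2726, 0.0793]
orientation: [-0.0, 0.767, 0.641, -0.003]
ft_force: [-0.9, -0.7, 0.1]
gripper_width: 0.0685
grasp_force: 0.0
```

```bash
python3 - <<'E'
from h import *
from rig import ctrl
o=ctrl.get_obs();print(o["position"],o["orientation"],o["gripper_width"])
s=ctrl.snapshot("wrist");np.savez("w.npz",**s);cv2.imwrite("pics/w.png",s["frame"])
E
```

```text
[0.50941333 0.27261903 0.07931413] [-1.02067652e-04  7.67369568e-01  6.41199161e-01 -2.75181599e-03] 0.06851537827071182
```

View pics/w.png

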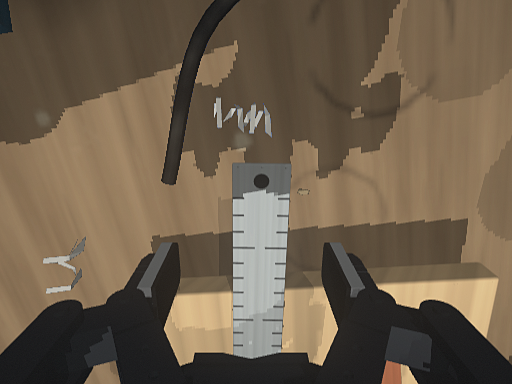

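The wrist picture shows the rule's free end (dot at (261,182)) between the open fingers (tips at columns 178 and 323). It sits about 4–5 mm to the +x side of their middle.

Request:
{"name": "play_rows", "arguments": {"targets": [[0.2, 0.2, -0.5, 0], [0, 0, -0.5, 0], [0, 0, 0, 0]]}}

```text
time: 6.62
position: [0.5144, 0.2768, 0.0604]
orientation: [-0.0, 0.768, 0.641, -0.002]
ft_force: [-1.0, -0.8, 0.0]
gripper_width: 0.0682
grasp_force: 0.0
```

```bash
python3 - <<'E'
from h import *
from rig import ctrl
o=ctrl.get_obs();print(o["position"],o["gripper_width"])
s=dict(np.load("w.npz"));R,t=cam(s);print("wristcam",-R.T@t, R[2])
E
```

```text
[0.51438247 0.2767617  0.06038401] 0.06824789135761988
wristcam [0.52481585 0.35199374 0.20464926] [-0.06017517 -0.31424729 -0.9474321 ]
```

Request:
{"name": "play_rows", "arguments": {"targets": [[0, 0, -0.08, 0], [0, 0, 0, 0], [0, 0, 0, 0], [0, 0, 0, 0], [0, 0, 0, 0]], "hand": -1, "grip_force": 80}}

```text
time: 7.03
position: [0.5156, 0.2777, 0.0618]
orientation: [0.0, 0.768, 0.641, 0.0]
ft_force: [-0.6, 0.2, 0.8]
gripper_width: 0.025
grasp_force: 78.6
```

Request:
{"name": "play_rows", "arguments": {"targets": [[0, 0, 0, 0], [0, 0, 0, 0], [0, 0, 0, 0]]}}

```text
time: 7.28
position: [0.5156, 0.2777, 0.0616]
orientation: [0.0, 0.768, 0.641, 0.0]
ft_force: [0.2, -0.8, 1.3]
gripper_width: 0.0252
grasp_force: 78.6
```

```bash
python3 - <<'E'
from h import *
from rig import ctrl
a=ctrl.snapshot("wrist")["frame"];b=ctrl.snapshot("side")["frame"][200:384,190:390]
cv2.imwrite("pics/g.png",np.hstack([cv2.resize(i,(400,320),interpolation=cv2.INTER_CUBIC) for i in(a,b)]))
E
```

```text
(no output)
```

View pics/g.png

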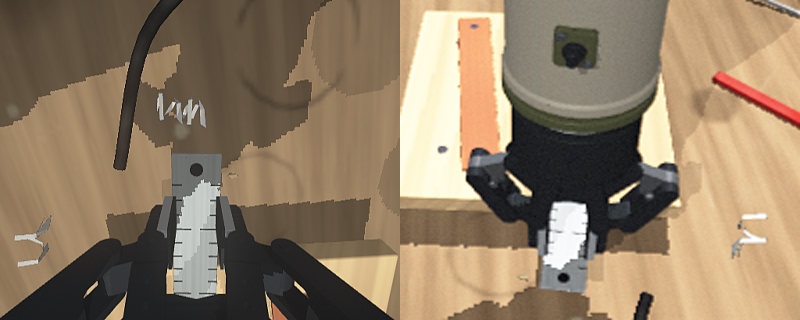

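The rule is flat between the pads but only at the very tips: the opening reads 25 mm, so the fingers are flexing. I'll open slightly, go 4 mm lower and close with less force.

Request:
{"name": "play_rows", "arguments": {"targets": [[0, 0, 0, 0], [0, 0, -0.1, 0], [0, 0, -0.1, 0], [0, 0, 0, 0], [0, 0, 0, 0]], "hand": 0.1}}

```text
time: 7.8
position: [0.5151, 0.2776, 0.0569]
orientation: [-0.0, 0.768, 0.641, -0.0]
ft_force: [0.7, 0.7, -0.1]
gripper_width: 0.0469
grasp_force: 0.0
```

Request:
{"name": "play_rows", "arguments": {"targets": [[0, 0, 0, 0], [0, 0, 0, 0], [0, 0, 0, 0], [0, 0, 0, 0], [0, 0, 0, 0]], "hand": -1, "grip_force": 50}}

```text
time: 8.22
position: [0.5154, 0.2777, 0.0574]
orientation: [-0.0, 0.768, 0.641, 0.0]
ft_force: [-0.7, -0.5, 0.6]
gripper_width: 0.0275
grasp_force: 49.1
```

Request:
{"name": "play_rows", "arguments": {"targets": [[0, 0, 0.1, 0], [0, 0, 0.3, 0], [0, 0, 0.6, 0], [0, 0, 1, 0], [0, 0, 1, 0]], "grip_force": 70}}

```text
time: 8.63
position: [0.5152, 0.2774, 0.1185]
orientation: [-0.0, 0.768, 0.641, -0.0]
ft_force: [0.4, -0.5, -1.2]
gripper_width: 0.0267
grasp_force: 69.0
```

```bash
python3 look.py k; python3 - <<'E'
from h import *
from rig import ctrl
o=ctrl.get_obs();print(o["position"],o["gripper_width"])
a=cv2.imread("pics/k_scene.png")[60:260,60:300];b=cv2.imread("pics/k_side.png")[150:384,130:375]
cv2.imwrite("pics/k.png",np.hstack([cv2.resize(i,(400,340),interpolation=cv2.INTER_CUBIC) for i in(a,b)]))
s=dict(np.load("scene1.npz"));c=blob(masks(s["frame"])[0],(110,100,260,205))
m=np.zeros((384,512),np.uint8);cv2.drawContours(m,[c.reshape(-1,1,2)],-1,1,-1);m=cv2.erode(m,np.ones((3,3)))
v,u=np.nonzero(m);C,d=ray(s,np.c_[u,v]);P=C+d*s["z_map"][v,u][:,None];A=np.c_[P[:,1],np.ones(len(P))];print("z vs y",np.linalg.lstsq(A,P[:,2],rcond=None)[0],P.min(0),P.max(0))
E
```

```text
side rule [506.2 233.5] [45.4 90. ] -5.21
side cop [572.1  69. ] [ 29.1 126.9] 0.03
scene rule [547.  264.5] [ 30.4 198.8] -11.69
scene cop [569.4  99. ] [ 30.2 199.6] 0.04
[0.51767323 0.27862435 0.12199809] 0.026866598801511626
z vs y [-0.72024204  0.25829312] [-0.06206807 -0.51115895  0.10683065] [0.52694026 0.28860239 0.91971805]
```

View pics/k.png

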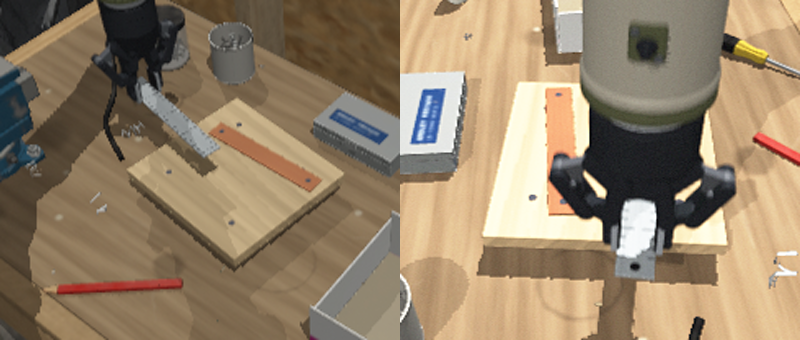

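The rule is lifted level and held firmly, with copper and board undisturbed. Now I'll carry it to the tray.

Request:
{"name": "play_rows", "arguments": {"targets": [[0, -0.1, 1, 0], [0, -0.3, 1, 0], [0, -0.5, 1, 0], [0, -0.8, 0.8, 0], [-0.1, -1, 0, 0.2]]}}

```text
time: 9.15
position: [0.5149, 0.2248, 0.1972]
orientation: [0.0, 0.763, 0.647, 0.003]
ft_force: [0.3, -0.1, -1.1]
gripper_width: 0.0269
grasp_force: 69.1
```

Request:
{"name": "play_rows", "arguments": {"targets": [[-0.1, -1, 0, 0.2], [-0.1, -1, 0, 0.2], [-0.1, -1, 0, 0.2], [-0.1, -1, 0, 0.2], [-0.1, -1, 0, 0.2]]}}

```text
time: 9.57
position: [0.503, 0.1226, 0.1935]
orientation: [-0.0, 0.74, 0.673, 0.0]
ft_force: [-0.8, 0.9, -0.4]
gripper_width: 0.0269
grasp_force: 69.1
```

Request:
{"name": "play_rows", "arguments": {"targets": [[-0.1, -1, 0, 0.2], [-0.1, -1, 0, 0.2], [-0.1, -1, 0, 0.2], [-0.1, -1, 0, 0.2], [-0.1, -1, 0, 0.2]]}}

```text
time: 9.98
position: [0.493, 0.0226, 0.1935]
orientation: [-0.0, 0.716, 0.698, 0.0]
ft_force: [0.7, 0.4, -0.8]
gripper_width: 0.0268
grasp_force: 69.1
```

Request:
{"name": "play_rows", "arguments": {"targets": [[-0.1, -1, 0, 0.2], [-0.1, -1, 0, 0.2], [-0.1, -1, 0, 0.2], [-0.1, -1, 0, 0.2], [-0.1, -1, 0, 0.2]]}}

```text
time: 10.4
position: [0.483, -0.0773, 0.1936]
orientation: [-0.0, 0.691, 0.723, 0.0]
ft_force: [1.1, -0.6, -0.8]
gripper_width: 0.0268
grasp_force: 69.1
```

Request:
{"name": "play_rows", "arguments": {"targets": [[-0.1, -1, 0, 0.05], [-0.1, -1, 0, 0], [-0.1, -1, 0, 0], [0, -0.8, 0, 0], [0, 0, 0, 0]]}}

```text
time: 10.82
position: [0.4765, -0.1563, 0.1938]
orientation: [0.001, 0.692, 0.722, -0.0]
ft_force: [0.6, -0.6, -0.4]
gripper_width: 0.0265
grasp_force: 69.1
```

Request:
{"name": "play_rows", "arguments": {"targets": [[0, -0.9, 0, 0], [0, -0.9, 0, 0], [0.1, -0.7, 0, 0], [0, 0, 0, 0], [0, 0, 0, 0]]}}

```text
time: 11.23
position: [0.4792, -0.2023, 0.1933]
orientation: [-0.0, 0.691, 0.723, -0.0]
ft_force: [0.1, 0.7, -1.1]
gripper_width: 0.0269
grasp_force: 69.1
```

```bash
python3 - <<'E'
from h import *
from rig import ctrl
o=ctrl.get_obs();print(o["position"],o["gripper_width"])
s=ctrl.snapshot("scene");b=ctrl.snapshot("side")
R,t=cam(s)
z=s["z_map"];v,u=np.nonzero(z>0);C,d=ray(s,np.c_[u,v]);P=C+d*z[v,u][:,None]
m=(abs(P[:,0]-.48)<.05)&(P[:,1]>-.42)&(P[:,1]<-.24)&(P[:,2]>.13)&(P[:,2]<.24);Q=P[m]
A=np.c_[Q[:,1],np.ones(len(Q))];print(len(Q),"z slope",np.linalg.lstsq(A,Q[:,2],rcond=None)[0],Q.min(0),Q.max(0),cv2.minAreaRect((Q[:,:2]*1000).astype(np.float32)))
cv2.imwrite("pics/m.png",np.hstack([cv2.resize(i,(400,320),interpolation=cv2.INTER_CUBIC) for i in(s["frame"][100:340,190:490],b["frame"][30:260,140:400])]))
E
```

```text
[ 0.47923831 -0.20230332  0.19328149] 0.026945161945691392
896 z slope [0.0122302  0.18468441] [ 0.46421578 -0.36606601  0.17592164] [ 0.50082864 -0.24019006  0.18577691] ((482.7789001464844, -302.5968017578125), (32.67082977294922, 126.38114929199219), 2.6219375133514404)
```

View pics/m.png

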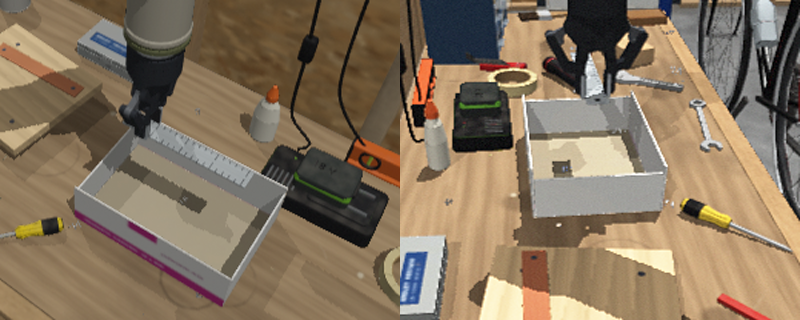

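Over the tray the rule is level (slope 0.01) and centred: its far end is at y=−0.366 against the inner wall at about −0.40. Lowering.

Request:
{"name": "play_rows", "arguments": {"targets": [[0, 0, -0.5, 0], [0, 0, -1, 0], [0, 0, -1, 0], [0, 0, -1, 0], [0, 0, -1, 0]]}}

```text
time: 11.75
position: [0.4793, -0.201, 0.1017]
orientation: [-0.0, 0.69, 0.724, 0.0]
ft_force: [1.2, 0.8, -1.0]
gripper_width: 0.0269
grasp_force: 69.1
```

Request:
{"name": "play_rows", "arguments": {"targets": [[0, 0, -1, 0], [0, 0, -1, 0], [0, 0, -1, 0], [0, 0, -0.5, 0], [0, 0, 0, 0]]}}

```text
time: 12.17
position: [0.4777, -0.2009, 0.0307]
orientation: [-0.002, 0.69, 0.724, -0.001]
ft_force: [-0.2, -0.4, -1.4]
gripper_width: 0.0272
grasp_force: 69.1
```

Request:
{"name": "play_rows", "arguments": {"targets": [[0, 0, -0.1, 0], [0, 0, 0, 0], [0, 0, 0, 0]]}}

```text
time: 12.42
position: [0.4801, -0.2025, 0.0323]
orientation: [0.001, 0.69, 0.724, 0.0]
ft_force: [0.8, -0.7, -0.7]
gripper_width: 0.0266
grasp_force: 69.1
```

Request:
{"name": "play_rows", "arguments": {"targets": [[0, 0, -0.25, 0], [0, 0, -0.2, 0], [0, 0, 0, 0], [0, 0, 0, 0]]}}

```text
time: 12.75
position: [0.4792, -0.2023, 0.0221]
orientation: [-0.0, 0.69, 0.724, -0.0]
ft_force: [0.4, 0.0, -0.5]
gripper_width: 0.0268
grasp_force: 69.1
```

Request:
{"name": "play_rows", "arguments": {"targets": [[0, 0, -0.05, 0], [0, 0, 0, 0]]}}

```text
time: 12.92
position: [0.4793, -0.2024, 0.0212]
orientation: [-0.0, 0.69, 0.724, -0.0]
ft_force: [0.1, -0.2, -0.7]
gripper_width: 0.027
grasp_force: 69.1
```

Request:
{"name": "play_rows", "arguments": {"targets": [[0, 0, -0.05, 0], [0, 0, 0, 0]]}}

```text
time: 13.08
position: [0.4794, -0.2024, 0.0202]
orientation: [-0.0, 0.69, 0.724, 0.0]
ft_force: [-0.3, -0.6, -1.2]
gripper_width: 0.0269
grasp_force: 69.1
```

Request:
{"name": "play_rows", "arguments": {"targets": [[0, 0, -0.04, 0], [0, 0, 0, 0]]}}

```text
time: 13.25
position: [0.4794, -0.2024, 0.0201]
orientation: [-0.0, 0.69, 0.724, 0.0]
ft_force: [-2.6, 2.8, 8.2]
gripper_width: 0.027
grasp_force: 74.0
```

Request:
{"name": "play_rows", "arguments": {"targets": [[0, 0, -0.03, 0], [0, 0, 0, 0]]}}

```text
time: 13.42
position: [0.4795, -0.2024, 0.02]
orientation: [-0.0, 0.69, 0.724, 0.0]
ft_force: [-5.5, 2.7, 15.5]
gripper_width: 0.027
grasp_force: 78.1
```

Touching the floor. I'll ease off, soften the grip, then open.

Request:
{"name": "play_rows", "arguments": {"targets": [[0, 0, 0.05, 0], [0, 0, 0, 0], [0, 0, 0, 0]], "grip_force": 20}}

```text
time: 13.67
position: [0.4796, -0.2025, 0.0202]
orientation: [0.0, 0.69, 0.724, 0.0]
ft_force: [-0.0, -0.1, 5.3]
gripper_width: 0.027
grasp_force: 71.9
```

Request:
{"name": "play_rows", "arguments": {"targets": [[0, 0, 0, 0], [0, 0, 0, 0], [0, 0, 0, 0], [0, 0, 0, 0], [0, 0, 0, 0]], "hand": 0.1}}

```text
time: 14.08
position: [0.4793, -0.2023, 0.0198]
orientation: [-0.0, 0.69, 0.724, -0.0]
ft_force: [1.0, 0.1, -0.1]
gripper_width: 0.0473
grasp_force: 0.0
```

Request:
{"name": "play_rows", "arguments": {"targets": [[0, 0, 0.1, 0], [0, 0, 0.4, 0], [0, 0, 1, 0], [0, 0, 1, 0], [0, 0, 1, 0]]}}

```text
time: 14.5
position: [0.4791, -0.2026, 0.0912]
orientation: [-0.0, 0.69, 0.724, -0.0]
ft_force: [-0.1, -1.0, -0.1]
gripper_width: 0.0467
grasp_force: 0.0
```

Request:
{"name": "play_rows", "arguments": {"targets": [[0, 0, 1, 0], [0, 0, 1, 0], [0, 0, 1, 0], [0, 0, 1, 0], [0, 0, 1, 0]]}}

```text
time: 14.92
position: [0.4791, -0.2026, 0.1916]
orientation: [0.0, 0.69, 0.724, 0.0]
ft_force: [0.1, -1.0, -0.0]
gripper_width: 0.0472
grasp_force: 0.0
```

Request:
{"name": "play_rows", "arguments": {"targets": [[0, 1, 0.5, 0], [0, 1, 0, 0], [0, 1, 0, 0], [0, 0.5, 0, 0], [0, 0, 0, 0]]}}

```text
time: 15.33
position: [0.4797, -0.1297, 0.2005]
orientation: [-0.0, 0.689, 0.725, 0.001]
ft_force: [0.9, 0.4, 0.8]
gripper_width: 0.0471
grasp_force: 0.0
```

```bash
python3 - <<'E'
from h import *
from rig import ctrl
o=ctrl.get_obs();print(o["time"],o["position"],o["gripper_width"],o["ft_force"])
s=ctrl.snapshot("scene");b=ctrl.snapshot("side")
print("cop",rect(s,blob(masks(s["frame"])[1],(150,130,260,205)),.047)[:3])
cv2.imwrite("pics/z.png",np.hstack([cv2.resize(i,(400,320),interpolation=cv2.INTER_CUBIC) for i in(s["frame"][100:340,130:430],b["frame"][30:260,140:400])]))
E
```

```text
15.3333 [ 0.4796589  -0.12974516  0.20046319] 0.04706042206040122 [0.88721566 0.43789344 0.84231704]
cop (array([569.3, 169.2]), array([29.6, 58.3]), 0.58)
```

View pics/z.png

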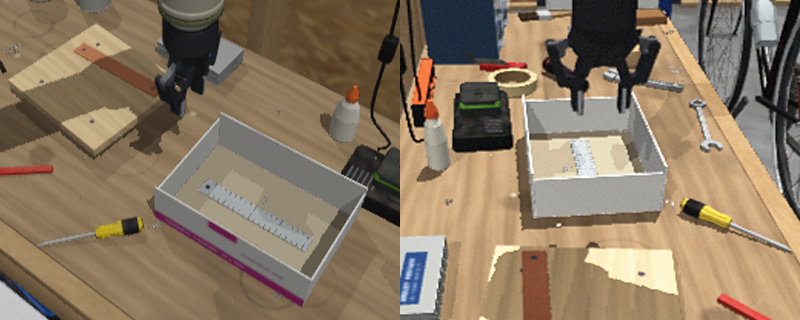

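The rule lies flat on the tray floor, clear of the walls. The copper strip is still on the board: it is partly hidden and shaded by the arm in this view, but it held (569, 99) after the lift. The gripper is clear of everything, so I'm handing in.

```bash
python3 -c "
from rig import ctrl
print(ctrl.close_job())"
```

```text
the job is handed in; nothing more can be done
None
```

The job is handed in at about 15 s of robot time: the steel rule was slid about 75 mm out over the board's left edge, gripped by that end and laid flat in the tray, with the copper strip left where it was on the board; no verdict came back.

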